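# Seat the comb on its parallels

### The arm

A 6-joint arm with a two-finger parallel gripper is mounted at the origin on the work surface. World frame = base frame: x ahead of the robot, y to its left, z up, the work surface at z = 0. Lengths are in mm, angles in rad, forces in N, time in s.
With the tool pointing down it reaches from about 350 to 775 mm from the base axis. Payload 7.3 kg.
Tool frame: the origin (TCP) lies on the centre line of the jaws, within the pads' length; the fingertips stand 17 mm ahead of it and the grasp point (between the pads) lies 2 mm behind it; z points along the fingers, y is the line along which they close (so a half turn about z gives the same grasp; the last joint's range is limited). The gripper opens to 92 mm and grips with 3 to 60 N. Pads are 19 mm wide; open, the fingers measure 130 mm over their backs; the gripper's body (75 mm by 190 mm) begins 47 mm behind the grasp point.
Start: joints at [1.157, 0.342, 1.524, -0, 1.275, -0.146], TCP at [138.904, 506.309, 243.741] pointing down, gripper open.
Joint ranges: [-2.53, 2.53], [-0.77, 2.02], [0.04, 2.7], [-1, 4.14], [0.28, 2.66], [-3.11, 3.11]. Speed limits (rad/s): [2.57, 2.57, 3.14, 3.14, 3.14, 3.14].

### API

Orientations are given as [roll, pitch, yaw] about the fixed x, y, z axes, in that order (R = Rz(yaw) Ry(pitch) Rx(roll)).
In Python, from plant import bot gives the robot as it stands. The module is installed in compiled form; this text tells all that it offers.
- The arm moves only by the shell command python3 -m pendant 'ROWS'. ROWS is JSON, a list of rows, each a list of 3 entries, a list of its own where there are three numbers: the shift along the world's x, y, z as a fraction of full scale, then the turn, a rotation vector about the world's x, y, z as a fraction of full scale, then the opening, from -1 (shut) to 1 (fully open), so that 0 is half open. In form: [[[tx, ty, tz], [rx, ry, rz], claw], ...]. A call has exactly 10 rows; each row shifts and turns the commanded pose from where the row before left it; what a row does not reach is not made up. Full scale, the value 1, is 30 mm for a shift and 0.12 rad for a turn. A row lasts 1/12 s, in which the tool goes at most 41.7 mm and 7.16 degrees, less where a joint would pass 70% of its speed; a pose out of reach is approached as far as the arm can. A call with a number of a shift or a turn outside -1 to 1 is refused whole. A call with a gripper value outside its range is refused whole. The fingers move at their own pace and stop on an object; the grip force is fixed at half the most. Time passes only in rows, so rows that do not move let the fingers close, or fill a call up. It gives the time, the measured TCP pose, the force, the opening and the grip force at its end, in the units of the state.
- bot.get_obs(): the state, without advancing time (a new reading comes with each control period).
- bot.capture(name): name is "scene" or "top" or "wrist"; returns the picture (384x512x3 uint8, blue, green, red); there is no depth.
- bot.camera_params(name): a dict with "fovy" (degrees; the focal length in pixels is half the picture's height over the tangent of half this angle, whatever the lens; pixels are square), "cx", "cy" (the principal point, pixels), "camera_from_world" (4x4, takes a point from world to camera coordinates). Camera axes: x right, y down, z forward; pixel columns grow to the right and rows downward; lengths in mm; the calibration is good to about 2 mm. The wrist camera is an equidistant fisheye: a pixel r from the principal point sees the ray r / f radians off the axis. A picture is of the moment at which its call begins: read the wrist's pose just before it. camera_params takes no time and is no camera call; for the wrist camera it gives the pose at the moment of the call.
- bot.close_job(): hands the job in; it is judged then, once.
The state is a dict: "time": time; "joint_positions": joint angles; "dq": joint speeds; "tau": joint torques, N m; "tool_pos": TCP position; "tcp_rot": TCP orientation; "contact_force": force on the tool from outside, world axes, zero at the start; "moment": the same for the moment, N m; "grip_width": finger opening in mm; "finger_force": force on a finger pad.
Only numpy, scipy, OpenCV 4.12 (cv2) and the standard library are available. Lean on these libraries where they do the work, as an engineer would, in place of code of your own. Each camera call takes 0.05 s, during which the arm holds its last target. There are 200 camera calls.

### The job

Take the wooden tamper by its stem and use it to tap the maple comb down gently in the vise, at both ends, until it sits tight on both steel parallels, then stand the tamper back upright on the bench. After that nudge the outer end of the left parallel and then that of the right one inwards, lightly, with a fingertip, to prove that neither slides any more. Do not push the comb with bare fingers, leave the parallels where they lie, and do not disturb the other things.

Things in the scene. Friction and masses are not known exactly. Their poses are not given: they have to be found in the camera images.
- vise: Small cast-iron vise fixed to the bench; origin on the bench under the middle of the clamped comb. z up, y along the jaws (+y is the left side seen from the robot), +x towards the fixed jaw. Bed 160 long (y); on it two sprung steel rests carry the parallels, tops 40 above the bench, giving under load by about 1 mm per 6 N; jaws 90 long (y), 28 apart, tops 66 above the bench. A screw with a cross handle sticks out to x = -130.
- comb: Maple harmonica comb 28 (x) x 110 (y) x 18 (z), nipped in the jaws; origin mid underside. Each end starts 3 to 9 above its parallel, usually tilted. It only moves up/down and tilts end to end. An end pushed down goes on its own under about 8 N and stays where left. On meeting the parallels its top is 74 above the bench. Over 40 N damages it.
- comb_left (a point): Middle of the top face of the comb's solid left end block (28 x 32), the place to tap; 32 from the comb's middle. Once this end is on its parallel the push rises by about 6 N per mm; a push held at 18 to 28 N leaves it wedged tight when the tamper lifts. Tapping the other end down afterwards eases this one a little, so the first end wants a second tap.
- comb_right (a point): The same on the right end block
- par_left: Left parallel: loose ground steel bar 14 (x) x 60 (y) x 16 (z) lying on the sprung rest in line with the jaw gap, its inner 11 to 19 under the comb's left end, its outer end sticking out some 45 beyond the comb and 16 to 24 beyond the bed. Origin at the middle of its underside, y along the bar.
- par_left_end (a point): Centre of the left parallel's outer end face (14 wide, 16 high, 48 above the bench): the face to nudge, towards the vise's middle
- par_right: Right parallel: same bar under the comb's right end, sticking out to the right. Until the comb is wedged on them the parallels slide under less than 1 N; once tight they hold against a push of 3 N.
- par_right_end (a point): Centre of the right parallel's outer end face, to be nudged towards the vise's middle
- tamper: Turned wooden tamper standing upright on the bench: head (below) 26 diameter x 30 high with a thin brass band, stem (above) 18 diameter x 55 high; total 85. Origin at the centre of its flat foot, z up along the stem. About 110 g.
- tamper_stem (a point): Tamper axis 52 above its foot (22 above the head's shoulder): where to grip the stem. Gripped with the fingertips just above the shoulder, the shoulder bears on the fingertips if it slips.
- reed_plate: Bystander: brass reed plate 110 x 28 x 4 lying flat; origin at the centre of its underside
- magnet: Bystander: dark ceramic magnet block 30 x 45 x 22; origin at the centre of its underside
- spare_comb: Bystander: spare toothed wooden comb 28 x 110 x 14, lying loose; origin at the centre of its underside
- cover_plate: Bystander: chromed cover plate 120 x 34 x 12; origin at the centre of its underside
- file: Bystander: file with wooden handle, 210 long; origin at the centre of its underside
- jar: Bystander: small amber jar, 48 across, 60 high; origin at the centre of its underside
There are look-alikes about, which are no part of the job. Leave any orange or red look-alike of the tamper alone.

How it is judged (in metres and radians):
On the way, in this order (a step that is already met when the one before it is completed fails the run):
1. the comb, tapped down with the tamper, bears tight on both parallels with the tamper lifted off (contact force between comb and par_left above 1.5 N and contact force between comb and par_right above 1.5 N and contact force between tamper and comb below 0.2 N), for 0.3 s.
2. the tamper stands upright on the bench, let go, and the left parallel is nudged with a fingertip (over 1 N) while held by the comb (contact force between the fingers and par_left above 1 N and contact force between comb and par_left above 1.5 N and angle between tamper's own z axis and vertical below 0.1 rad and height (world z) of tamper below 0.005 m and contact force between the fingers and tamper below 0.1 N), for 0.05 s.
3. the right parallel is nudged likewise (contact force between the fingers and par_right above 1 N and contact force between comb and par_right above 1.5 N), for 0.05 s.
At the end, for the whole second after the job is handed in: The comb bears on each parallel with more than 1.5 N, each parallel lies within 6 mm of where it started, and the tamper stands upright (within 0.1 rad) and still with its foot on the bench (contact force between comb and par_left above 1.5 N and contact force between comb and par_right above 1.5 N and distance of each of par_left, par_right from where it was at the start of the episode below 0.006 m and angle between tamper's own z axis and vertical below 0.1 rad and height (world z) of tamper below 0.005 m and linear speed of tamper below 0.02 m/s); the robot touches nothing.
It fails at once if the tamper pushes or strikes the comb with more than 40 N (contact force between tamper and comb above 40 N).
It fails at once if the bare fingers push on the comb (over 2 N) (contact force between the fingers and comb above 2 N).
It fails at once if a bystander is moved by more than 30 mm (distance of any of reed_plate, magnet, spare_comb, cover_plate, file, jar from where it was at the start of the episode above 0.03 m).
It also fails if it takes over 72 s, if anything falls off the work surface, if the arm or the gripper's body presses on something with over 40 N, if the wrist force passes 120 N, or if a joint passes its speed limit or range.

## Working session

There is one attempt and no reset: what is moved stays moved. The work goes in short steps, Python scripts to look and compute and a shell command to move; the robot and the scene stay as the last step left them, time stands still between calls to the robot, and variables do not carry over. Pictures are saved under pics/ and viewed, at most 10 in all, crops included, and the job is handed in when it is done.

```bash
mkdir -p pics; cat > h.py <<'E'
import numpy as np, cv2
from plant import bot
def cam(n):
    p=bot.camera_params(n); T=np.array(p["camera_from_world"]); return p,T
def ray(n,u,v,P=None):
    p,T=P or cam(n); f=192/np.tan(np.radians(p["fovy"])/2)
    x,y=u-p["cx"],v-p["cy"]
    if n=="wrist":
        r=np.hypot(x,y)+1e-9; a=r/f; d=np.array([x/r*np.sin(a),y/r*np.sin(a),np.cos(a)])
    else: d=np.array([x/f,y/f,1.])
    R=T[:3,:3]; return -R.T@T[:3,3], R.T@(d/np.linalg.norm(d))
def onz(n,u,v,z,P=None):
    o,d=ray(n,u,v,P); return (o+d*(z-o[2])/d[2])
def proj(n,X,P=None):
    p,T=P or cam(n); f=192/np.tan(np.radians(p["fovy"])/2)
    c=T[:3,:3]@np.array(X,float)+T[:3,3]
    if n=="wrist":
        r=np.hypot(c[0],c[1])+1e-9; a=np.arctan2(r,c[2]); return np.array([p["cx"]+f*a*c[0]/r,p["cy"]+f*a*c[1]/r])
    return np.array([p["cx"]+f*c[0]/c[2],p["cy"]+f*c[1]/c[2]])
E
python3 - <<'E'
from h import *
a=bot.capture("scene");b=bot.capture("top")
cv2.imwrite("pics/scene.png",a);cv2.imwrite("pics/top.png",b)
cv2.imwrite("pics/s1.png",cv2.resize(a,(800,600),interpolation=cv2.INTER_CUBIC))
cv2.imwrite("pics/t1.png",cv2.resize(b,(800,600),interpolation=cv2.INTER_CUBIC))
for n in("scene","top"):
    p,T=cam(n);print(n,p["fovy"],p["cx"],p["cy"],(-T[:3,:3].T@T[:3,3]).round(),T[:3,:3].round(2).tolist())
print(bot.get_obs())
E
```

```text
scene 56.438629841520466 258.0294805837184 191.72114366730497 [ 920. -506.  817.] [[0.86, 0.5, -0.01], [0.37, -0.64, -0.67], [-0.35, 0.57, -0.74]]
top 43.7077144803721 263.7054850175408 188.81185786758778 [ 406.   48. 1665.] [[0.02, -1.0, 0.0], [-0.99, -0.02, -0.12], [0.12, 0.0, -0.99]]
{'time': 0.1, 'joint_positions': array([ 1.15699158e+00,  3.42635892e-01,  1.52491533e+00,  1.35081379e-06,
        1.27537909e+00, -1.46060203e-01]), 'dq': array([-0.00058228, -0.00206788, -0.00309885, -0.00011941,  0.00076929,
       -0.00058044]), 'tau': array([ 1.97992624e-03, -4.32007241e+01, -2.44697696e+01,  7.17865932e-02,
        5.26142854e-02, -7.31180671e-05]), 'tool_pos': array([138.7663471 , 505.98513694, 243.12549239]), 'tcp_rot': array([-3.14026943e+00, -1.95961664e-04,  2.87384759e+00]), 'contact_force': array([ 0.73006522, -0.09712152, -0.01758216]), 'moment': array([ 0.02176817,  0.02944098, -0.04148082]), 'finger_force': 0.0, 'grip_width': 92.32133150721765}
```

View pics/t1.png

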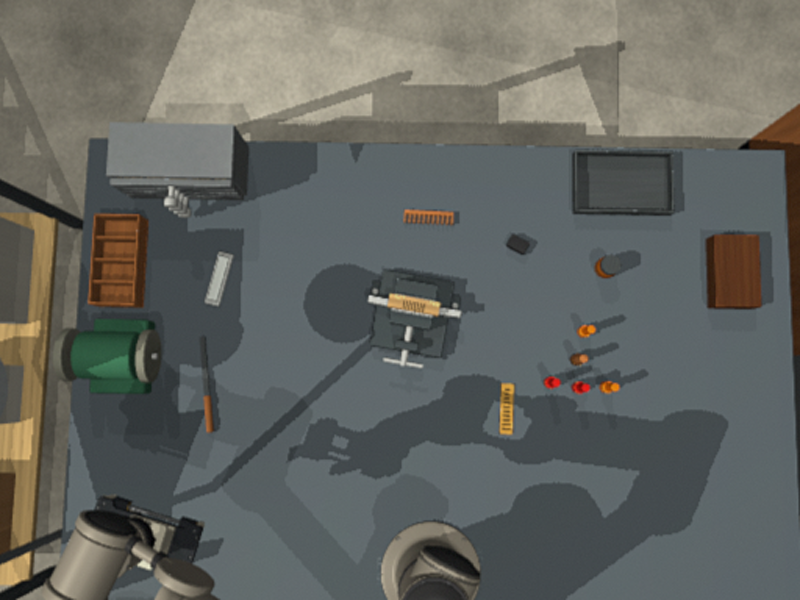

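View pics/s1.png

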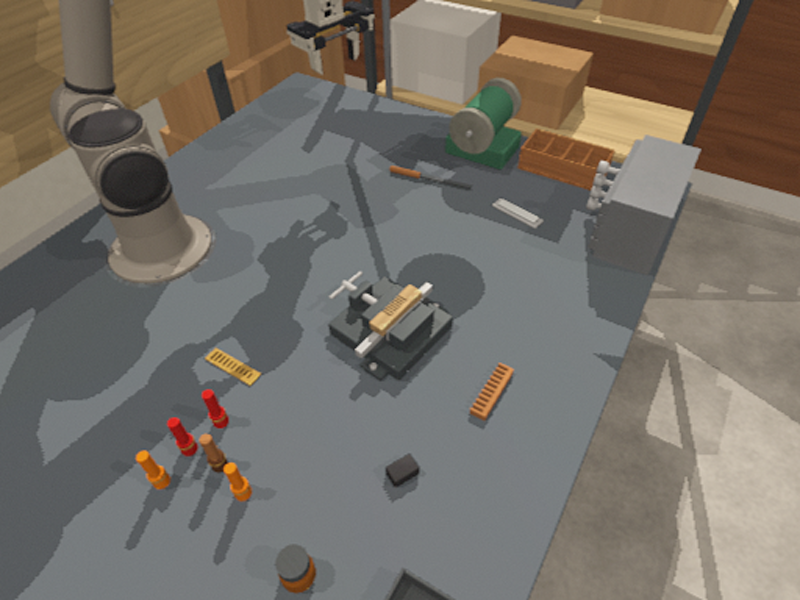

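In the top view (800x600) the vise is at about (415,305), with the bright parallels at (382,298) and (445,310). There are five tamper-like objects: red at (551,382) and (581,387), orange at (587,330) and (611,387), and natural brown wood at (580,358). In the scene view the brown one is at (212,452). Only the brown one fits "wooden". I'll confirm it in a crop and measure.

```bash
python3 - <<'E'
from h import *
a=cv2.imread("pics/scene.png");b=cv2.imread("pics/top.png")
cv2.imwrite("pics/c1.png",np.hstack([cv2.resize(a[235:335,75:175],(400,400),interpolation=cv2.INTER_CUBIC),cv2.resize(b[195:265,335:405],(400,400),interpolation=cv2.INTER_CUBIC)]))
cv2.imwrite("pics/c2.png",np.hstack([cv2.resize(a[165:245,205:295],(400,356),interpolation=cv2.INTER_CUBIC),cv2.resize(b[165:240,225:305],(400,356),interpolation=cv2.INTER_CUBIC)]))
def blobs(im,lo,hi,reg):
    h=cv2.cvtColor(im,cv2.COLOR_BGR2HSV);m=cv2.inRange(h,lo,hi)
    n,l,s,c=cv2.connectedComponentsWithStats(m)
    return [(s[i].tolist(),c[i].round(1).tolist()) for i in range(1,n) if s[i,4]>8 and reg[0]<c[i][0]<reg[2] and reg[1]<c[i][1]<reg[3]]
for nm,im,reg in(("scene",a,(75,235,175,335)),("top",b,(335,195,405,265))):
    for x in blobs(im,(0,60,60),(25,255,255),reg): print(nm,x,onz(nm,*x[1],42).round(1))
E
```

```text
scene ([129, 249, 17, 25, 230], [137.2, 261.4]) [ 412.  -257.9   42. ]
scene ([107, 267, 20, 25, 253], [116.4, 279.5]) [ 403.4 -320.3   42. ]
scene ([127, 277, 35, 44, 510], [144.2, 299.5]) [ 496.9 -325.4   42. ]
scene ([86, 288, 24, 26, 301], [97.7, 300.7]) [ 405.5 -381.4   42. ]
top ([369, 208, 13, 8, 82], [374.8, 211.3]) [ 525.1 -330.5   42. ]
top ([365, 226, 12, 8, 74], [370.2, 229.5]) [ 463.2 -314.4   42. ]
top ([348, 241, 11, 8, 68], [352.7, 244.4]) [ 412.1 -255.    42. ]
top ([383, 243, 14, 9, 91], [389.4, 247.4]) [ 404.3 -378.6   42. ]
top ([366, 244, 12, 9, 73], [371.1, 247.5]) [ 402.9 -317.    42. ]
```

View pics/c1.png

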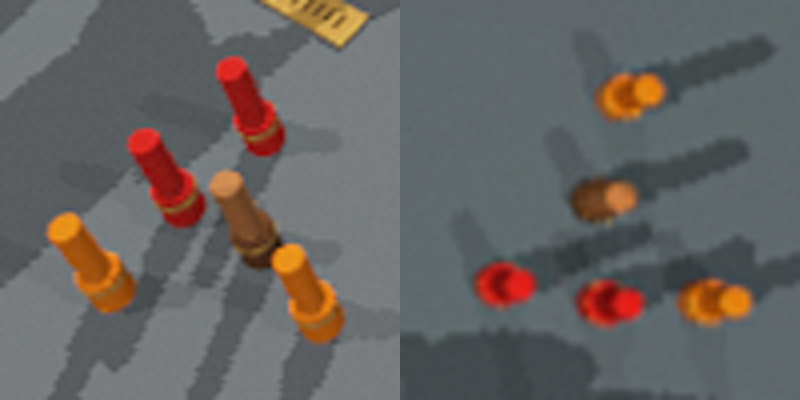

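View pics/c2.png

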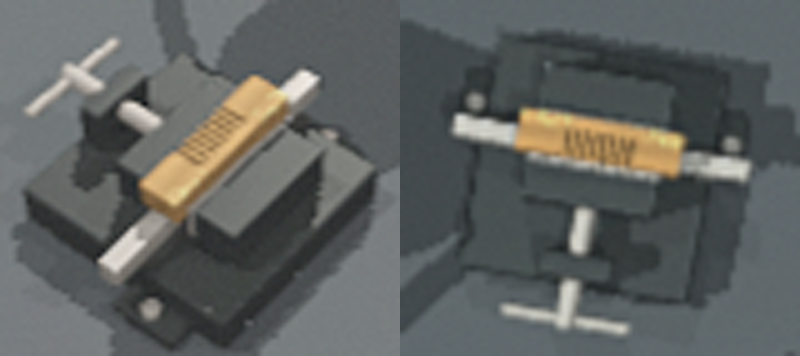

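The brown one, at about (463,-316), is the wooden tamper; red and orange look-alikes surround it roughly 60 mm away in ±x. I'll close the fingers along y. Moving above it now.

```bash
python3 -m pendant '[[[0.62,-1,0],[0,0,0.08],1],[[0.62,-1,0],[0,0,0.08],1],[[0.62,-1,0],[0,0,0.08],1],[[0.62,-1,0],[0,0,0.08],1],[[0.62,-1,0],[0,0,0.08],1],[[0.62,-1,0],[0,0,0.08],1],[[0.62,-1,0],[0,0,0.08],1],[[0.62,-1,0],[0,0,0.08],1],[[0.62,-1,0],[0,0,0.08],1],[[0.62,-1,0],[0,0,0.08],1]]'
python3 -m pendant '[[[0.62,-1,0],[0,0,0.08],1],[[0.62,-1,0],[0,0,0.08],1],[[0.62,-1,0],[0,0,0.08],1],[[0.62,-1,0],[0,0,0.08],1],[[0.15,-1,0],[0,0,0.08],1],[[0.15,-1,0],[0,0,0.08],1],[[0.15,-1,0],[0,0,0.08],1],[[0.15,-1,0],[0,0,0.08],1],[[0.15,-1,0],[0,0,0.08],1],[[0.15,-1,0],[0,0,0.08],1]]'
python3 -m pendant '[[[0.15,-1,0],[0,0,0.08],1],[[0.15,-1,0],[0,0,0.08],1],[[0.15,-1,0],[0,0,0.08],1],[[0.15,-1,0],[0,0,0.08],1],[[0.15,-1,0],[0,0,0.08],1],[[0.15,-1,0],[0,0,0.08],1],[[0.15,-0.5,0],[0,0,0.08],1],[[0.15,-0.3,0],[0,0,0.08],1],[[0,0,0],[0,0,0],1],[[0,0,0],[0,0,0],1]]'
python3 - <<'E'
from h import *
P=cam("wrist");a=bot.capture("wrist");o=bot.get_obs()
print(P[0]["fovy"],(-P[1][:3,:3].T@P[1][:3,3]).round(1),P[1][:3,:3].round(2).tolist(),o["tool_pos"],o["tcp_rot"])
cv2.imwrite("pics/w1.png",a);cv2.imwrite("pics/w1b.png",cv2.resize(a,(800,600)))
print(proj("wrist",[463,-316,85],P),proj("wrist",[463,-316,0],P))
E
```

```text
time: 0.93
tool_pos: [325.2, 204.7, 243.7]
tcp_rot: [3.142, -0.0, 2.97]
contact_force: [1.7, 0.5, -0.7]
grip_width: 91.7
finger_force: 0.0
time: 1.77
tool_pos: [426.1, -95.2, 243.5]
tcp_rot: [3.141, -0.0, 3.066]
contact_force: [0.9, 0.1, -0.3]
grip_width: 91.5
finger_force: 0.0
time: 2.6
tool_pos: [462.2, -297.1, 243.2]
tcp_rot: [3.14, -0.001, -3.141]
contact_force: [-0.2, 0.7, 0.0]
grip_width: 91.7
finger_force: 0.0
65.70646984690485 [ 384.8 -298.6  384.4] [[-0.0, 1.0, 0.0], [0.96, 0.0, 0.28], [0.28, 0.0, -0.96]] [ 462.1435152  -296.55056104  243.47034418] [ 3.14044414e+00 -7.32093830e-04 -3.14012457e+00]
[231.53595027 181.74798758] [235.07123832 165.47251167]
```

View pics/w1b.png

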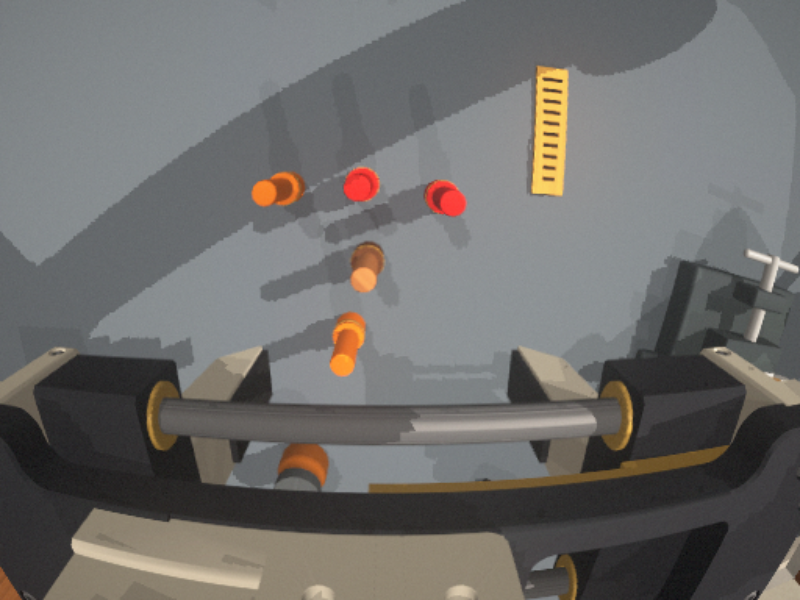

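The wrist view shows the brown tamper at (365,265), with its top face at about (363,279). The reds are above it in the picture and the orange one below, at (345,345).

```bash
python3 - <<'E'
from h import *
P=cam("wrist");a=cv2.imread("pics/w1.png")
print("eye",onz("wrist",232.3,178.6,85,P).round(1))
h=cv2.cvtColor(a,cv2.COLOR_BGR2HSV)[145:195,215:255];print(h[35,17],h[20,20])
m=cv2.inRange(h,(0,70,150),(20,190,255))
n,l,s,c=cv2.connectedComponentsWithStats(m)
for i in range(1,n):
  if s[i,4]>15: print(s[i],onz("wrist",c[i][0]+215,c[i][1]+145,85,P).round(1))
# vise from top: bright parallels and comb
for nm,f in(("top","pics/top.png"),("scene","pics/scene.png")):
  im=cv2.imread(f);h=cv2.cvtColor(im,cv2.COLOR_BGR2HSV)
  if nm=="top": x0,y0,x1,y1=225,165,305,215
  else: x0,y0,x1,y1=205,165,295,245
  h=h[y0:y1,x0:x1]
  for lab,m in(("steel",cv2.inRange(h,(0,0,150),(180,60,255))),("comb",cv2.inRange(h,(8,90,120),(28,255,255)))):
    n,l,s,c=cv2.connectedComponentsWithStats(m)
    for i in range(1,n):
      if s[i,4]>12:
        ys,xs=np.where(l==i);pt=np.c_[xs+x0,ys+y0].astype(np.float32)
        r=cv2.minAreaRect(pt);w=[onz(nm,*q,56 if lab=="steel" else 79)[:2].round(0).tolist() for q in cv2.boxPoints(r)]
        print(nm,lab,s[i,4],(c[i]+[x0,y0]).round(1),w)
E
```

```text
eye [ 459.7 -314.7   85. ]
[ 15 153 250] [ 11 151 166]
[  9  12  22  30 358] [ 454.8 -312.3   85. ]
top steel 50 [241.5 191.7] [[579.0, 144.0], [593.0, 141.0], [585.0, 102.0], [572.0, 105.0]]
top steel 41 [288.7 199.7] [[555.0, -14.0], [568.0, -16.0], [563.0, -56.0], [550.0, -54.0]]
top steel 19 [260.9 211.6] [[525.0, 63.0], [525.0, 53.0], [508.0, 52.0], [508.0, 62.0]]
top comb 288 [264.5 194.5] [[566.0, 101.0], [595.0, 97.0], [578.0, -12.0], [549.0, -7.0]]
scene steel 84 [221.6 181.9] [[425.0, 31.0], [451.0, 108.0], [478.0, 89.0], [452.0, 15.0]]
scene steel 37 [271.7 183.9] [[572.0, 121.0], [578.0, 149.0], [592.0, 141.0], [586.0, 113.0]]
scene steel 33 [236.1 190.6] [[492.0, 52.0], [491.0, 65.0], [520.0, 59.0], [521.0, 46.0]]
scene steel 78 [234.1 219.1] [[548.0, -55.0], [553.0, -6.0], [568.0, -12.0], [562.0, -60.0]]
scene comb 400 [252.9 197.6] [[547.0, -13.0], [563.0, 109.0], [598.0, 92.0], [581.0, -26.0]]
```

```bash
python3 -m pendant '[[[0,-0.63,0],[0,0,0],0.6],[[0,0,-1],[0,0,0],0.3],[[0,0,-1],[0,0,0],0.2],[[0,0,-1],[0,0,0],0.2],[[0,0,-1],[0,0,0],0.2],[[0,0,-1],[0,0,0],0.2],[[0,0,-1],[0,0,0],0.2],[[0,0,-0.42],[0,0,0],0.2],[[0,0,0],[0,0,0],0.2],[[0,0,0],[0,0,0],0.2]]'
python3 - <<'E'
from h import *
P=cam("wrist");a=bot.capture("wrist")
cv2.imwrite("pics/w2b.png",cv2.resize(a,(640,480)))
E
```

```text
time: 3.48
tool_pos: [462.3, -315.4, 51.3]
tcp_rot: [3.141, -0.001, -3.139]
contact_force: [0.7, 0.7, 0.2]
grip_width: 55.1
finger_force: 0.0
```

View pics/w2b.png

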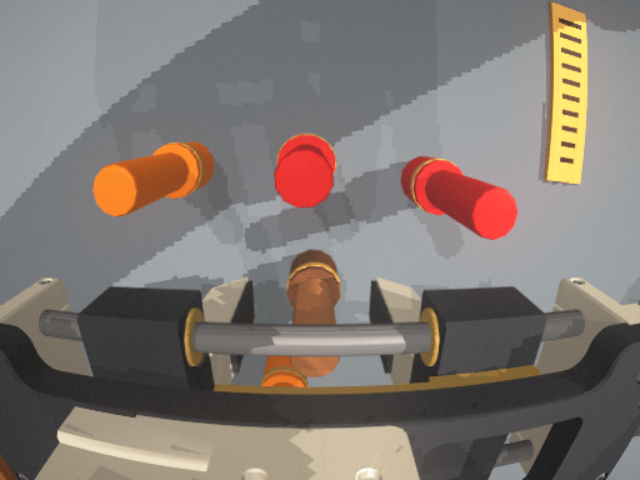

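The tamper's stem lies centred between the open fingers, and its neighbours are clear. Closing and lifting.

```bash
python3 -m pendant '[[[0,0,0],[0,0,0],-1],[[0,0,0],[0,0,0],-1],[[0,0,0],[0,0,0],-1],[[0,0,0],[0,0,0],-1],[[0,0,0],[0,0,0],-1],[[0,0,0],[0,0,0],-1],[[0,0,0],[0,0,0],-1],[[0,0,0.3],[0,0,0],-1],[[0,0,0.7],[0,0,0],-1],[[0,0,1],[0,0,0],-1]]'
python3 -m pendant '[[[0,0,1],[0,0,0],-1],[[0,0,1],[0,0,0],-1],[[0,0.5,1],[0,0,0],-1],[[0,1,0.8],[0,0,0],-1],[[0.1,1,0],[0,0,-0.12],-1],[[0.1,1,0],[0,0,-0.12],-1],[[0.1,1,0],[0,0,-0.12],-1],[[0.1,1,0],[0,0,-0.12],-1],[[0.1,1,0],[0,0,-0.12],-1],[[0.1,1,0],[0,0,-0.12],-1]]'
python3 -m pendant '[[[0.1,1,0],[0,0,-0.12],-1],[[0.1,1,0],[0,0,-0.12],-1],[[0.1,1,0],[0,0,-0.12],-1],[[0.1,1,0],[0,0,-0.12],-1],[[0,0.5,0],[0,0,-0.03],-1],[[0,0,0],[0,0,0],-1],[[0,0,0],[0,0,0],-1],[[0,0,0],[0,0,0],-1],[[0,0,0],[0,0,0],-1],[[0,0,0],[0,0,0],-1]]'
python3 - <<'E'
from h import *
P=cam("wrist");np.savez("pics/w3.npz",T=P[1]);a=bot.capture("wrist");o=bot.get_obs();print(o["tool_pos"],o["tcp_rot"],o["contact_force"])
cv2.imwrite("pics/w3.png",a)
cv2.imwrite("pics/w3b.png",cv2.resize(a,(800,600),interpolation=cv2.INTER_CUBIC))
E
```

```text
time: 4.37
tool_pos: [461.0, -315.5, 110.0]
tcp_rot: [3.138, -0.004, -3.141]
contact_force: [1.0, 0.4, -1.2]
grip_width: 17.2
finger_force: 30.0
time: 5.2
tool_pos: [480.0, -90.1, 225.7]
tcp_rot: [3.142, 0.0, 3.055]
contact_force: [0.3, 1.0, -1.2]
grip_width: 17.2
finger_force: 30.0
time: 6.03
tool_pos: [492.3, 42.4, 225.2]
tcp_rot: [-3.141, 0.0, 2.993]
contact_force: [-1.2, 0.3, -0.8]
grip_width: 17.2
finger_force: 30.0
[492.31209452  42.4406118  225.15711733] [-3.14155026e+00 -8.34977974e-05  2.99344470e+00] [-0.02829951  0.59765154 -1.79949267]
```

View pics/w3b.png

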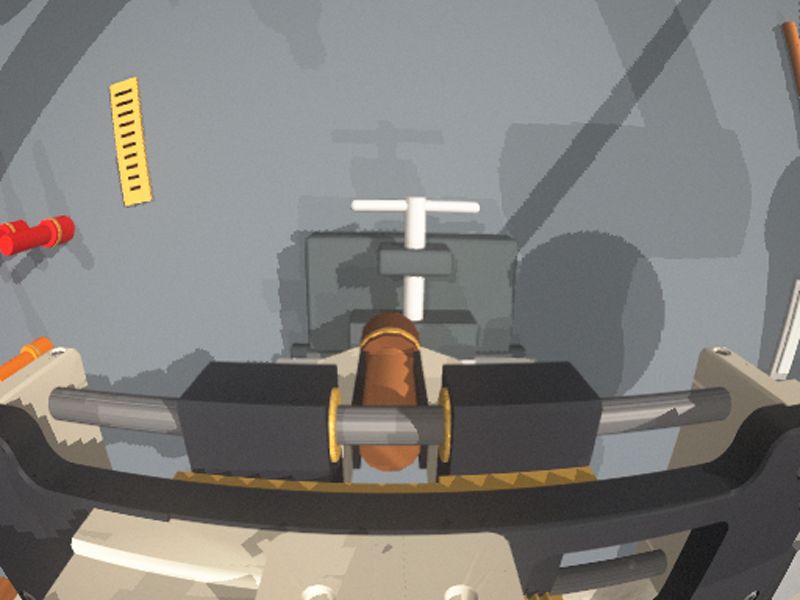

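The bottom of the picture is +x. The comb and parallels are hidden by the gripper, while the vise handle shows at (415,205). I'll move +80 mm in x to see the comb clear of the gripper.

```bash
python3 -m pendant '[[[0.7,0,0],[0,0,0],-1],[[1,0,0.2],[0,0,0],-1],[[1,0,0.2],[0,0,0],-1],[[0.3,0,0],[0,0,0],-1],[[0,0,0],[0,0,0],-1],[[0,0,0],[0,0,0],-1],[[0,0,0],[0,0,0],-1],[[0,0,0],[0,0,0],-1],[[0,0,0],[0,0,0],-1],[[0,0,0],[0,0,0],-1]]'
python3 - <<'E'
from h import *
P=cam("wrist");np.savez("pics/w4.npz",T=P[1]);a=bot.capture("wrist")
cv2.imwrite("pics/w4.png",a)
cv2.imwrite("pics/w4b.png",cv2.resize(a[120:270,150:350],(800,600),interpolation=cv2.INTER_CUBIC))
E
```

```text
time: 6.92
tool_pos: [581.8, 43.4, 237.4]
tcp_rot: [3.141, 0.0, 2.995]
contact_force: [0.4, -0.3, -1.5]
grip_width: 17.4
finger_force: 30.0
```

View pics/w4b.png

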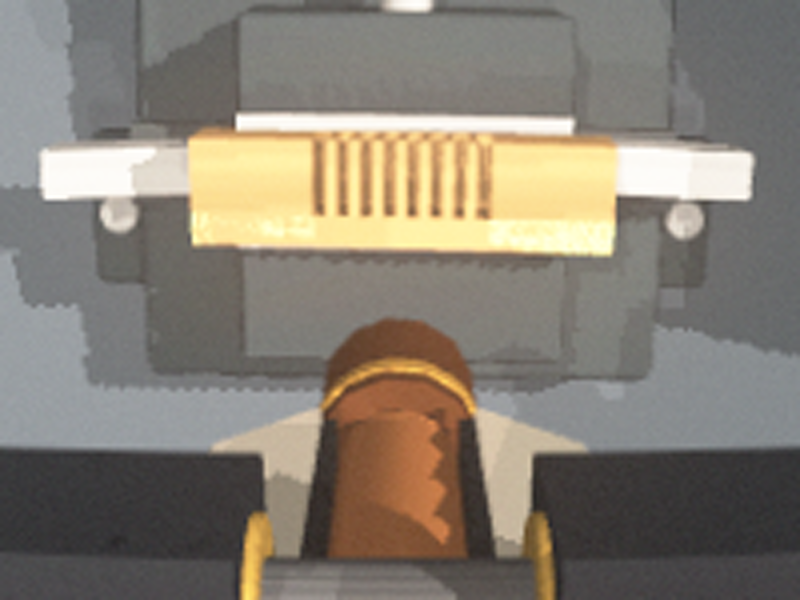

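The close view (crop origin (150,120), scale 4) shows the comb's top from (190,135) to (615,250). The right parallel's outer end is at about (41,174) and the left's at about (752,175). The tamper hangs below in the picture.

```bash
python3 - <<'E'
from h import *
p=bot.camera_params("wrist");P=(p,np.load("pics/w4.npz")["T"])
g=lambda u,v,z:onz("wrist",150+u/4-.4,120+v/4-.4,z,P)
c=[g(*q,80) for q in((191,133),(193,245),(614,255),(614,140))]
print("comb",[x.round(1)[:2].tolist() for x in c],np.mean(c,0).round(1))
R=g(42,174,56);L=g(752,175,56);print("R",R.round(1),"L",L.round(1),np.hypot(*(L-R)[:2]))
e=(L-R)/np.hypot(*(L-R)[:2]);print("yaw",np.arctan2(-e[0],e[1]),"mid",(L+R)[:2]/2)
m=np.mean(c,0);print("combL",(m+32*e).round(1),"combR",(m-32*e).round(1))
o=bot.get_obs();print(o["tool_pos"],o["tcp_rot"],o["contact_force"])
# tamper axis check: head foot center expected at tool xy, z=tool-51
t=o["tool_pos"];print("tamper foot px crop",(proj("wrist",[t[0],t[1],t[2]-51],P)-[150,120])*4, (proj("wrist",[t[0]-13,t[1],t[2]-51],P)-[150,120])*4)
E
```

```text
comb [[544.5, -5.7], [573.8, -10.7], [592.5, 98.2], [562.0, 101.3]] [568.2  45.8  80. ]
R [552.2 -55.5  56. ] L [581.7 144.2  56. ] 201.87545430282276
yaw -0.14691944025015125 mid [566.92946316  44.35952313]
combL [572.9  77.5  80. ] combR [563.5  14.1  80. ]
[581.95056315  43.4396767  237.43443489] [3.14148346e+00 2.61419121e-04 2.99505543e+00] [-0.87087994  0.32489069 -0.47268156]
tamper foot px crop [403.18612751 397.76576728] [392.29107156 327.73153501]
```

```bash
python3 -m pendant '[[[-0.28,1,0],[0,0,0],-1],[[0,0.12,0],[0,0,0],-1],[[0,0,-1],[0,0,0],-1],[[0,0,-1],[0,0,0],-1],[[0,0,-0.6],[0,0,0],-1],[[0,0,-0.3],[0,0,0],-1],[[0,0,-0.1],[0,0,0],-1],[[0,0,0],[0,0,0],-1],[[0,0,0],[0,0,0],-1],[[0,0,0],[0,0,0],-1]]'
python3 -m pendant '[[[0,0,-0.04],[0,0,0],-1],[[0,0,-0.04],[0,0,0],-1],[[0,0,-0.04],[0,0,0],-1],[[0,0,-0.04],[0,0,0],-1],[[0,0,-0.04],[0,0,0],-1],[[0,0,-0.04],[0,0,0],-1],[[0,0,-0.04],[0,0,0],-1],[[0,0,-0.04],[0,0,0],-1],[[0,0,-0.04],[0,0,0],-1],[[0,0,-0.04],[0,0,0],-1]]'
python3 - <<'E'
from h import *
P=cam("wrist");a=bot.capture("wrist");print(bot.get_obs()["tool_pos"],bot.get_obs()["contact_force"])
cv2.imwrite("pics/w5.png",cv2.resize(a[100:280,140:380],(800,600),interpolation=cv2.INTER_CUBIC))
E
```

```text
time: 7.8
tool_pos: [574.8, 76.9, 148.7]
tcp_rot: [3.141, 0.003, 2.995]
contact_force: [0.3, 0.2, -1.0]
grip_width: 17.3
finger_force: 30.0
time: 8.63
tool_pos: [573.9, 77.0, 135.0]
tcp_rot: [3.142, 0.0, 2.995]
contact_force: [0.1, -0.7, -1.7]
grip_width: 17.4
finger_force: 30.0
[573.75862042  77.00998821 134.73656661] [ 0.9563332   0.50208512 -1.83741241]
```

View pics/w5.png

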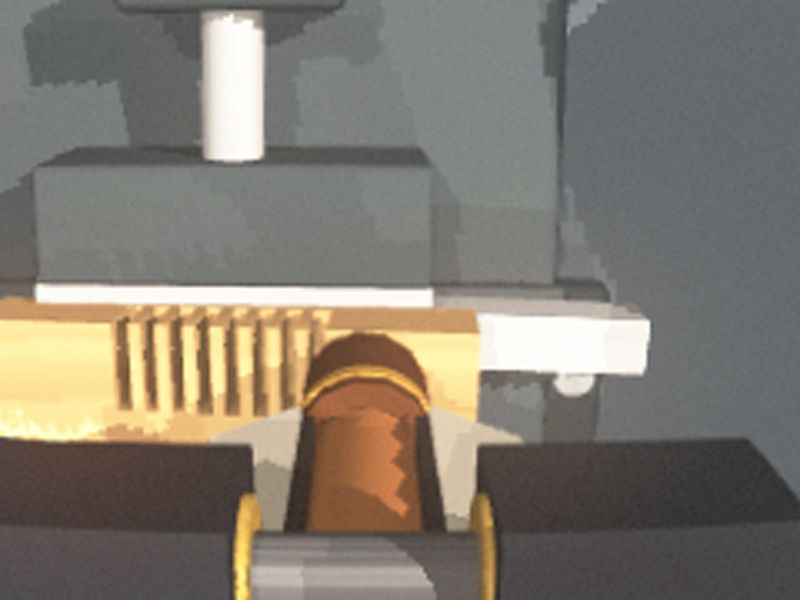

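The foot is over the left end block, clear of the jaws. Pressing down in small steps.

```bash
python3 -m pendant '[[[0,0.05,-0.03],[0,0,0],-1],[[0,0,-0.03],[0,0,0],-1],[[0,0,-0.03],[0,0,0],-1],[[0,0,-0.03],[0,0,0],-1],[[0,0,-0.03],[0,0,0],-1],[[0,0,-0.02],[0,0,0],-1],[[0,0,-0.02],[0,0,0],-1],[[0,0,-0.02],[0,0,0],-1],[[0,0,0],[0,0,0],-1],[[0,0,0],[0,0,0],-1]]'
```

```text
time: 9.52
tool_pos: [574.3, 79.2, 129.7]
tcp_rot: [3.14, 0.001, 2.995]
contact_force: [-1.1, 2.4, 5.9]
grip_width: 17.5
finger_force: 30.0
```

```bash
python3 -m pendant '[[[0,0,-0.02],[0,0,0],-1],[[0,0,-0.02],[0,0,0],-1],[[0,0,-0.02],[0,0,0],-1],[[0,0,-0.02],[0,0,0],-1],[[0,0,-0.02],[0,0,0],-1],[[0,0,-0.01],[0,0,0],-1],[[0,0,-0.01],[0,0,0],-1],[[0,0,0],[0,0,0],-1],[[0,0,0],[0,0,0],-1],[[0,0,0],[0,0,0],-1]]'
python3 -m pendant '[[[0,0,-0.02],[0,0,0],-1],[[0,0,-0.02],[0,0,0],-1],[[0,0,-0.01],[0,0,0],-1],[[0,0,-0.01],[0,0,0],-1],[[0,0,0],[0,0,0],-1],[[0,0,0],[0,0,0],-1],[[0,0,0],[0,0,0],-1],[[0,0,0],[0,0,0],-1],[[0,0,0],[0,0,0],-1],[[0,0,0],[0,0,0],-1]]'
```

```text
time: 10.35
tool_pos: [574.4, 79.6, 126.5]
tcp_rot: [3.14, 0.002, 2.995]
contact_force: [-1.5, 4.2, 7.6]
grip_width: 17.6
finger_force: 30.0
time: 11.18
tool_pos: [574.7, 79.7, 125.9]
tcp_rot: [3.139, 0.003, 2.995]
contact_force: [-4.0, 4.4, 15.9]
grip_width: 17.6
finger_force: 30.0
```

```bash
python3 -m pendant '[[[0,0,-0.02],[0,0,0],-1],[[0,0,-0.01],[0,0,0],-1],[[0,0,-0.01],[0,0,0],-1],[[0,0,0],[0,0,0],-1],[[0,0,0],[0,0,0],-1],[[0,0,0],[0,0,0],-1],[[0,0,0],[0,0,0],-1],[[0,0,0],[0,0,0],-1],[[0,0,0],[0,0,0],-1],[[0,0,0],[0,0,0],-1]]'
```

```text
time: 12.02
tool_pos: [574.7, 79.7, 125.3]
tcp_rot: [3.139, 0.004, 2.995]
contact_force: [-5.0, 4.4, 18.3]
grip_width: 17.3
finger_force: 30.0
```

```bash
python3 -m pendant '[[[0,0,0.3],[0,0,0],-1],[[0,0,0.5],[0,0,0],-1],[[-0.1,-0.75,0],[0,0,0],-1],[[-0.1,-0.75,0],[0,0,0],-1],[[-0.1,-0.65,0],[0,0,0],-1],[[0,0,-0.1],[0,0,0],-1],[[0,0,-0.04],[0,0,0],-1],[[0,0,0],[0,0,0],-1],[[0,0,0],[0,0,0],-1],[[0,0,0],[0,0,0],-1]]'
python3 -m pendant '[[[0,0,-0.04],[0,0,0],-1],[[0,0,-0.04],[0,0,0],-1],[[0,0,-0.03],[0,0,0],-1],[[0,0,-0.03],[0,0,0],-1],[[0,0,-0.03],[0,0,0],-1],[[0,0,-0.03],[0,0,0],-1],[[0,0,-0.03],[0,0,0],-1],[[0,0,-0.03],[0,0,0],-1],[[0,0,0],[0,0,0],-1],[[0,0,0],[0,0,0],-1]]'
```

```text
time: 12.85
tool_pos: [565.0, 14.9, 141.9]
tcp_rot: [3.141, -0.0, 2.996]
contact_force: [-0.4, 0.5, -1.2]
grip_width: 17.3
finger_force: 30.0
time: 13.68
tool_pos: [564.9, 14.0, 134.2]
tcp_rot: [3.142, -0.0, 2.995]
contact_force: [0.3, 0.0, -2.4]
grip_width: 17.4
finger_force: 30.0
```

```bash
python3 -m pendant '[[[-0.03,-0.06,-0.02],[0,0,0],-1],[[0,0,-0.02],[0,0,0],-1],[[0,0,-0.02],[0,0,0],-1],[[0,0,-0.02],[0,0,0],-1],[[0,0,-0.02],[0,0,0],-1],[[0,0,-0.02],[0,0,0],-1],[[0,0,-0.02],[0,0,0],-1],[[0,0,-0.02],[0,0,0],-1],[[0,0,0],[0,0,0],-1],[[0,0,0],[0,0,0],-1]]'
python3 -m pendant '[[[0,0,-0.02],[0,0,0],-1],[[0,0,-0.02],[0,0,0],-1],[[0,0,-0.02],[0,0,0],-1],[[0,0,-0.02],[0,0,0],-1],[[0,0,-0.02],[0,0,0],-1],[[0,0,0],[0,0,0],-1],[[0,0,0],[0,0,0],-1],[[0,0,0],[0,0,0],-1],[[0,0,0],[0,0,0],-1],[[0,0,0],[0,0,0],-1]]'
```

```text
time: 14.52
tool_pos: [564.0, 12.2, 129.4]
tcp_rot: [3.142, -0.0, 2.995]
contact_force: [-0.5, -0.1, -0.9]
grip_width: 17.6
finger_force: 30.0
time: 15.35
tool_pos: [564.2, 12.0, 126.7]
tcp_rot: [-3.141, 0.001, 2.995]
contact_force: [-2.0, -1.5, 5.1]
grip_width: 17.3
finger_force: 30.0
```

Contact. Pressing on.

```bash
python3 -m pendant '[[[0,0,-0.02],[0,0,0],-1],[[0,0,-0.02],[0,0,0],-1],[[0,0,-0.02],[0,0,0],-1],[[0,0,-0.02],[0,0,0],-1],[[0,0,-0.02],[0,0,0],-1],[[0,0,0],[0,0,0],-1],[[0,0,0],[0,0,0],-1],[[0,0,0],[0,0,0],-1],[[0,0,0],[0,0,0],-1],[[0,0,0],[0,0,0],-1]]'
python3 -m pendant '[[[0,0,-0.02],[0,0,0],-1],[[0,0,-0.02],[0,0,0],-1],[[0,0,-0.01],[0,0,0],-1],[[0,0,0],[0,0,0],-1],[[0,0,0],[0,0,0],-1],[[0,0,0],[0,0,0],-1],[[0,0,0],[0,0,0],-1],[[0,0,0],[0,0,0],-1],[[0,0,0],[0,0,0],-1],[[0,0,0],[0,0,0],-1]]'
```

```text
time: 16.18
tool_pos: [564.3, 11.7, 124.6]
tcp_rot: [-3.141, 0.001, 2.995]
contact_force: [-2.3, -2.6, 11.8]
grip_width: 17.3
finger_force: 30.0
time: 17.02
tool_pos: [564.4, 11.6, 124.1]
tcp_rot: [-3.141, 0.002, 2.995]
contact_force: [-4.9, -3.1, 17.2]
grip_width: 17.2
finger_force: 30.0
```

```bash
python3 -m pendant '[[[0,0,-0.02],[0,0,0],-1],[[0,0,-0.02],[0,0,0],-1],[[0,0,0],[0,0,0],-1],[[0,0,0],[0,0,0],-1],[[0,0,0],[0,0,0],-1],[[0,0,0],[0,0,0],-1],[[0,0,0],[0,0,0],-1],[[0,0,0],[0,0,0],-1],[[0,0,0],[0,0,0],-1],[[0,0,0],[0,0,0],-1]]'
python3 -m pendant '[[[0,0,0.3],[0,0,0],-1],[[0,0,0.2],[0,0,0],-1],[[0.1,0.75,0],[0,0,0],-1],[[0.1,0.75,0],[0,0,0],-1],[[0.1,0.7,0],[0,0,0],-1],[[0,0,-0.08],[0,0,0],-1],[[0,0,-0.04],[0,0,0],-1],[[0,0,0],[0,0,0],-1],[[0,0,0],[0,0,0],-1],[[0,0,0],[0,0,0],-1]]'
```

```text
time: 17.85
tool_pos: [564.5, 11.5, 123.5]
tcp_rot: [-3.141, 0.003, 2.995]
contact_force: [-7.0, -2.8, 21.7]
grip_width: 17.5
finger_force: 30.0
time: 18.68
tool_pos: [573.0, 77.4, 132.0]
tcp_rot: [-3.142, -0.0, 2.994]
contact_force: [0.1, 0.3, -1.1]
grip_width: 17.7
finger_force: 30.0
```

```bash
python3 -m pendant '[[[0.02,0.05,-0.04],[0,0,0],-1],[[0,0,-0.04],[0,0,0],-1],[[0,0,-0.03],[0,0,0],-1],[[0,0,-0.03],[0,0,0],-1],[[0,0,-0.03],[0,0,0],-1],[[0,0,-0.02],[0,0,0],-1],[[0,0,-0.02],[0,0,0],-1],[[0,0,-0.02],[0,0,0],-1],[[0,0,0],[0,0,0],-1],[[0,0,0],[0,0,0],-1]]'
python3 -m pendant '[[[0,0,-0.02],[0,0,0],-1],[[0,0,-0.02],[0,0,0],-1],[[0,0,-0.01],[0,0,0],-1],[[0,0,0],[0,0,0],-1],[[0,0,0],[0,0,0],-1],[[0,0,0],[0,0,0],-1],[[0,0,0],[0,0,0],-1],[[0,0,0],[0,0,0],-1],[[0,0,0],[0,0,0],-1],[[0,0,0],[0,0,0],-1]]'
```

```text
time: 19.52
tool_pos: [573.6, 79.7, 125.2]
tcp_rot: [3.142, -0.0, 2.995]
contact_force: [0.8, -0.3, -1.3]
grip_width: 17.5
finger_force: 30.0
time: 20.35
tool_pos: [573.8, 79.7, 124.8]
tcp_rot: [3.141, 0.001, 2.995]
contact_force: [-1.6, -0.4, 6.5]
grip_width: 17.6
finger_force: 30.0
```

```bash
python3 -m pendant '[[[0,0,-0.02],[0,0,0],-1],[[0,0,-0.02],[0,0,0],-1],[[0,0,-0.02],[0,0,0],-1],[[0,0,-0.02],[0,0,0],-1],[[0,0,0],[0,0,0],-1],[[0,0,0],[0,0,0],-1],[[0,0,0],[0,0,0],-1],[[0,0,0],[0,0,0],-1],[[0,0,0],[0,0,0],-1],[[0,0,0],[0,0,0],-1]]'
```

```text
time: 21.18
tool_pos: [574.1, 79.9, 123.9]
tcp_rot: [3.141, 0.003, 2.995]
contact_force: [-4.5, -0.3, 15.5]
grip_width: 17.5
finger_force: 30.0
```

```bash
python3 -m pendant '[[[0,0,-0.02],[0,0,0],-1],[[0,0,-0.02],[0,0,0],-1],[[0,0,-0.02],[0,0,0],-1],[[0,0,0],[0,0,0],-1],[[0,0,0],[0,0,0],-1],[[0,0,0],[0,0,0],-1],[[0,0,0],[0,0,0],-1],[[0,0,0],[0,0,0],-1],[[0,0,0],[0,0,0],-1],[[0,0,0],[0,0,0],-1]]'
```

```text
time: 22.02
tool_pos: [574.4, 80.0, 123.3]
tcp_rot: [3.141, 0.004, 2.995]
contact_force: [-7.8, 0.9, 22.5]
grip_width: 17.5
finger_force: 30.0
```

```bash
python3 -m pendant '[[[0,0,0.3],[0,0,0],-1],[[0,0,0.8],[0,0,0],-1],[[0,0,0.9],[0,0,0],-1],[[-0.31,-1,0],[0,0,0],-1],[[-0.31,-1,0],[0,0,0],-1],[[-0.31,-1,0],[0,0,0],-1],[[-0.31,-1,0],[0,0,0],-1],[[-0.31,-1,0],[0,0,0],-1],[[-0.31,-1,0],[0,0,0],-1],[[-0.31,-1,0],[0,0,0],-1]]'
python3 -m pendant '[[[-0.3,-1,0],[0,0,0],-1],[[0,0,0],[0,0,0],-1],[[0,0,-0.6],[0,0,0],-1],[[0,0,-0.9],[0,0,0],-1],[[0,0,-0.9],[0,0,0],-1],[[0,0,-0.6],[0,0,0],-1],[[0,0,-0.4],[0,0,0],-1],[[0,0,-0.2],[0,0,0],-1],[[0,0,0],[0,0,0],-1],[[0,0,0],[0,0,0],-1]]'
python3 - <<'E'
from h import *
a=bot.capture("wrist");cv2.imwrite("pics/w6.png",a)
b=bot.capture("scene");cv2.imwrite("pics/s2.png",cv2.resize(b,(800,600),interpolation=cv2.INTER_CUBIC));o=bot.get_obs();print(o["tool_pos"],o["tcp_rot"])
E
```

```text
time: 22.85
tool_pos: [507.9, -131.6, 179.6]
tcp_rot: [3.142, 0.0, 2.995]
contact_force: [0.3, 0.7, -1.3]
grip_width: 17.6
finger_force: 30.0
time: 23.68
tool_pos: [499.9, -160.2, 71.9]
tcp_rot: [3.142, 0.0, 2.995]
contact_force: [-0.2, -0.4, -2.0]
grip_width: 17.5
finger_force: 30.0
[ 500.2055893  -160.46061668   72.53834905] [-3.14113465e+00  1.86483095e-03  2.99507615e+00]
```

View pics/s2.png

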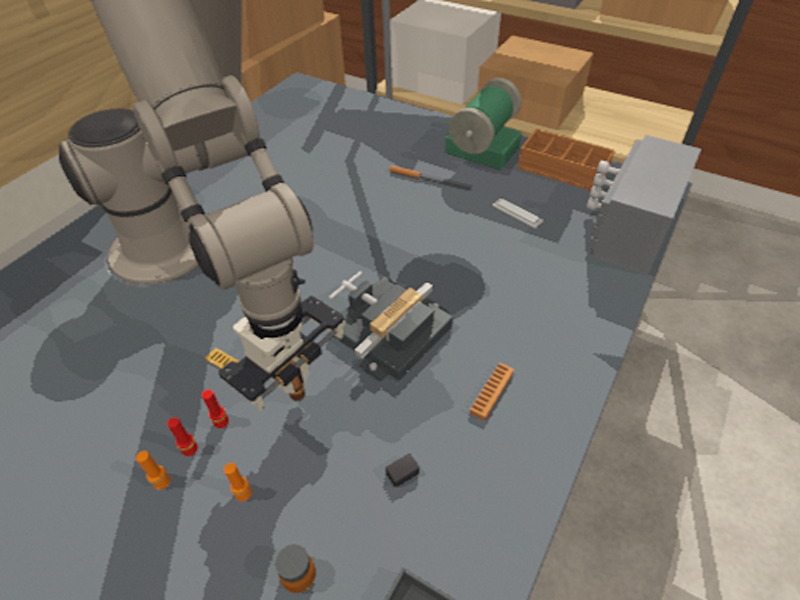

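The bench around the tamper's head at (297,390) is clear, and everything else stands in place. Lowering to touch.

```bash
python3 -m pendant '[[[0,0,-0.3],[0,0,0],-1],[[0,0,-0.2],[0,0,0],-1],[[0,0,-0.05],[0,0,0],-1],[[0,0,-0.04],[0,0,0],-1],[[0,0,-0.03],[0,0,0],-1],[[0,0,-0.03],[0,0,0],-1],[[0,0,0],[0,0,0],-1],[[0,0,0],[0,0,0],-1],[[0,0,0],[0,0,0],-1],[[0,0,0],[0,0,0],-1]]'
python3 -m pendant '[[[0,0,-0.02],[0,0,0],-1],[[0,0,-0.02],[0,0,0],-1],[[0,0,-0.01],[0,0,0],-1],[[0,0,0],[0,0,0],-1],[[0,0,0],[0,0,0],-1],[[0,0,0],[0,0,0],-1],[[0,0,0],[0,0,0],-1],[[0,0,0],[0,0,0],-1],[[0,0,0],[0,0,0],-1],[[0,0,0],[0,0,0],-1]]'
```

```text
time: 24.62
tool_pos: [499.6, -160.3, 52.2]
tcp_rot: [-3.142, 0.0, 2.995]
contact_force: [-0.4, 0.3, -1.0]
grip_width: 17.4
finger_force: 30.0
time: 25.45
tool_pos: [499.7, -160.4, 51.2]
tcp_rot: [-3.141, 0.001, 2.995]
contact_force: [-2.5, 0.7, 5.3]
grip_width: 17.5
finger_force: 30.0
```

```bash
python3 -m pendant '[[[0,0,0.02],[0,0,0],-1],[[0,0,0],[0,0,0],-1],[[0,0,0],[0,0,0],-0.4],[[0,0,0],[0,0,0],-0.2],[[0,0,0],[0,0,0],0],[[0,0,0],[0,0,0],0.2],[[0,0,0],[0,0,0],0.2],[[0,0,0],[0,0,0],0.2],[[0,0,0],[0,0,0],0.2],[[0,0,0],[0,0,0],0.2]]'
python3 -m pendant '[[[0,0,0.3],[0,0,0],0.2],[[0,0,1],[0,0,0],0.2],[[0,0,1],[0,0,0],0.2],[[0,0,1],[0,0,0],0.2],[[0,0,1],[0,0,0],0.2],[[0,0,0.7],[0,0,0],0.2],[[0,0,0],[0,0,0],0.2],[[0,0,0],[0,0,0],0.2],[[0,0,0],[0,0,0],0.2],[[0,0,0],[0,0,0],0.2]]'
python3 - <<'E'
from h import *
P=cam("wrist");np.savez("pics/w7.npz",T=P[1]);a=bot.capture("wrist");b=bot.capture("scene");o=bot.get_obs();print(o["tool_pos"],o["tcp_rot"])
cv2.imwrite("pics/w7.png",a)
cv2.imwrite("pics/w7b.png",np.hstack([cv2.resize(a,(400,300)),cv2.resize(b[165:285,150:310],(400,300),interpolation=cv2.INTER_CUBIC)]))
E
```

```text
time: 26.28
tool_pos: [499.5, -160.3, 51.1]
tcp_rot: [3.141, 0.0, 2.995]
contact_force: [0.1, 0.3, 0.2]
grip_width: 55.1
finger_force: 0.0
time: 27.12
tool_pos: [498.8, -160.0, 200.0]
tcp_rot: [3.141, -0.002, 2.995]
contact_force: [-0.0, -0.7, 0.3]
grip_width: 55.1
finger_force: 0.0
[ 498.95252525 -160.0735242   199.98359952] [ 3.14075404e+00 -2.32872664e-03  2.99488317e+00]
```

View pics/w7b.png

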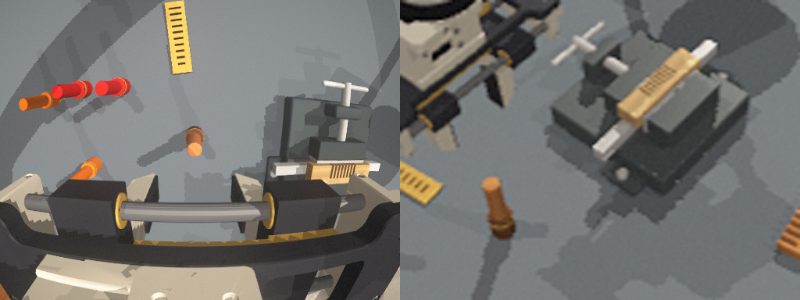

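The tamper stands upright and free, at (195,140) left and (497,215) right, and the comb sits in line. Now shutting the fingers and going outside the left parallel's end.

```bash
python3 -m pendant '[[[0.24,0.93,0],[0,0,0],-1],[[0.24,0.93,0],[0,0,0],-1],[[0.24,0.93,0],[0,0,0],-1],[[0.24,0.93,0],[0,0,0],-1],[[0.24,0.93,0],[0,0,0],-1],[[0.24,0.93,0],[0,0,0],-1],[[0.24,0.93,0],[0,0,0],-1],[[0.24,0.93,0],[0,0,0],-1],[[0.24,0.93,0],[0,0,0],-1],[[0.24,0.93,0],[0,0,0],-1]]'
python3 -m pendant '[[[0.24,0.93,0],[0,0,0],-1],[[0.24,0.93,0],[0,0,0],-1],[[0,0,0],[0,0,0],-1],[[0,0,-0.5],[0,0,0],-1],[[0,0,-1],[0,0,0],-1],[[0,0,-1],[0,0,0],-1],[[0,0,-0.5],[0,0,0],-1],[[0,0,0],[0,0,0],-1],[[0,0,0],[0,0,0],-1],[[0,0,0],[0,0,0],-1]]'
python3 - <<'E'
from h import *
P=cam("wrist");a=bot.capture("wrist");o=bot.get_obs();print(o["tool_pos"],o["grip_width"])
cv2.imwrite("pics/w8.png",a)
h=cv2.cvtColor(a,cv2.COLOR_BGR2HSV)
u,v=proj("wrist",[581.7,144.2,56],P);print(u,v)
x0,y0=int(u)-60,int(v)-30
m=cv2.inRange(h[y0:y0+60,x0:x0+100],(0,0,165),(180,50,255))
n,l,s,c=cv2.connectedComponentsWithStats(m)
for i in range(1,n):
  if s[i,4]>40:
    ys,xs=np.where(l==i);k=xs>=xs.max()-2
    print(s[i]+[x0,y0,0,0,0],"right tip",onz("wrist",xs.max()+x0,ys[k].mean()+y0,56,P).round(1),"left",onz("wrist",xs.min()+x0,ys.mean()+y0,56,P).round(1))
E
```

```text
time: 28.05
tool_pos: [571.3, 120.1, 200.1]
tcp_rot: [-3.141, -0.002, 2.995]
contact_force: [0.5, 0.2, 0.1]
grip_width: 0.7
finger_force: 0.0
time: 28.88
tool_pos: [586.6, 174.3, 112.1]
tcp_rot: [3.141, 0.001, 2.995]
contact_force: [-0.3, 0.3, 0.0]
grip_width: 0.4
finger_force: 0.0
[586.84019002 174.45005189 112.61564974] 0.047507704126394254
207.97020908647855 215.7194940977458
[ 147  199   65   31 1465] right tip [588.7 145.1  56. ] left [573.1  99.1  56. ]
[231 222  14  23  98] right tip [598.2 167.8  56. ] left [595.  158.7  56. ]
```

```bash
python3 -m pendant '[[[0,0,-0.8],[0,0,0],-1],[[0,0,-0.8],[0,0,0],-1],[[0,0,-0.17],[0,0,0],-1],[[0,0,0],[0,0,0],-1],[[0,0,0],[0,0,0],-1],[[-0.01,-0.08,0],[0,0,0],-1],[[-0.01,-0.08,0],[0,0,0],-1],[[-0.01,-0.08,0],[0,0,0],-1],[[0,0,0],[0,0,0],-1],[[0,0,0],[0,0,0],-1]]'
```

```text
time: 29.77
tool_pos: [585.2, 167.1, 58.5]
tcp_rot: [3.141, 0.001, 2.995]
contact_force: [0.1, 0.4, 0.3]
grip_width: 0.9
finger_force: 0.0
```

```bash
for i in 1; do python3 -m pendant '[[[0,-0.01,0],[0,0,0],-1],[[0,-0.01,0],[0,0,0],-1],[[0,-0.01,0],[0,0,0],-1],[[0,-0.01,0],[0,0,0],-1],[[0,-0.01,0],[0,0,0],-1],[[0,-0.01,0],[0,0,0],-1],[[0,-0.01,0],[0,0,0],-1],[[0,-0.01,0],[0,0,0],-1],[[0,0,0],[0,0,0],-1],[[0,0,0],[0,0,0],-1]]';done
```

```text
time: 30.6
tool_pos: [585.0, 164.9, 58.0]
tcp_rot: [3.141, 0.0, 2.995]
contact_force: [-0.9, 0.5, -0.0]
grip_width: 0.2
finger_force: 0.0
```

```bash
python3 -m pendant '[[[0,-0.01,0],[0,0,0],-1],[[0,-0.01,0],[0,0,0],-1],[[0,-0.01,0],[0,0,0],-1],[[0,-0.01,0],[0,0,0],-1],[[0,0,0],[0,0,0],-1],[[0,0,0],[0,0,0],-1],[[0,0,0],[0,0,0],-1],[[0,0,0],[0,0,0],-1],[[0,0,0],[0,0,0],-1],[[0,0,0],[0,0,0],-1]]'
```

```text
time: 31.43
tool_pos: [585.0, 163.7, 58.1]
tcp_rot: [3.141, 0.0, 2.995]
contact_force: [-0.1, -0.9, 0.3]
grip_width: 0.4
finger_force: 0.0
```

```bash
python3 -m pendant '[[[0,-0.01,0],[0,0,0],-1],[[0,-0.01,0],[0,0,0],-1],[[0,-0.01,0],[0,0,0],-1],[[0,0,0],[0,0,0],-1],[[0,0,0],[0,0,0],-1],[[0,0,0],[0,0,0],-1],[[0,0,0],[0,0,0],-1],[[0,0,0],[0,0,0],-1],[[0,0,0],[0,0,0],-1],[[0,0,0],[0,0,0],-1]]'
```

```text
time: 32.27
tool_pos: [585.0, 162.8, 58.0]
tcp_rot: [3.141, -0.0, 2.995]
contact_force: [0.2, 0.7, 0.4]
grip_width: 0.3
finger_force: 0.0
```

```bash
python3 -m pendant '[[[0,-0.01,0],[0,0,0],-1],[[0,-0.01,0],[0,0,0],-1],[[0,-0.01,0],[0,0,0],-1],[[0,0,0],[0,0,0],-1],[[0,0,0],[0,0,0],-1],[[0,0,0],[0,0,0],-1],[[0,0,0],[0,0,0],-1],[[0,0,0],[0,0,0],-1],[[0,0,0],[0,0,0],-1],[[0,0,0],[0,0,0],-1]]'
```

```text
time: 33.1
tool_pos: [585.0, 161.9, 58.0]
tcp_rot: [3.141, 0.0, 2.995]
contact_force: [0.1, 1.3, 0.0]
grip_width: 0.6
finger_force: 0.3
```

```bash
python3 -m pendant '[[[0,-0.01,0],[0,0,0],-1],[[0,0,0],[0,0,0],-1],[[0,-0.01,0],[0,0,0],-1],[[0,0,0],[0,0,0],-1],[[0,0,0],[0,0,0],-1],[[0,0,0],[0,0,0],-1],[[0,0,0],[0,0,0],-1],[[0,0,0],[0,0,0],-1],[[0,0,0],[0,0,0],-1],[[0,0,0],[0,0,0],-1]]'
```

```text
time: 33.93
tool_pos: [585.1, 161.4, 58.1]
tcp_rot: [3.141, 0.0, 2.995]
contact_force: [-0.1, 4.6, -0.4]
grip_width: 0.9
finger_force: 2.1
```

The left one holds at about 4 N, with no slide. Backing off and crossing over to the right end.

```bash
python3 -m pendant '[[[0.01,0.1,0],[0,0,0],-1],[[0.02,0.2,0],[0,0,0],-1],[[0,0,0.9],[0,0,0],-1],[[0,0,1],[0,0,0],-1],[[0,0,0.9],[0,0,0],-1],[[-0.13,-0.94,0],[0,0,0],-1],[[-0.13,-0.94,0],[0,0,0],-1],[[-0.13,-0.94,0],[0,0,0],-1],[[-0.13,-0.94,0],[0,0,0],-1],[[-0.13,-0.94,0],[0,0,0],-1]]'
python3 -m pendant '[[[-0.13,-0.94,0],[0,0,0],-1],[[-0.13,-0.94,0],[0,0,0],-1],[[-0.13,-0.94,0],[0,0,0],-1],[[-0.13,-0.94,0],[0,0,0],-1],[[0,0,0],[0,0,0],-1],[[0,0,0],[0,0,0],-1],[[0,0,0],[0,0,0],-1],[[0,0,0],[0,0,0],-1],[[0,0,0],[0,0,0],-1],[[0,0,0],[0,0,0],-1]]'
python3 - <<'E'
from h import *
P=cam("wrist");a=bot.capture("wrist");o=bot.get_obs();print(o["tool_pos"],o["contact_force"])
h=cv2.cvtColor(a,cv2.COLOR_BGR2HSV)
u,v=proj("wrist",[553,-55.5,56],P);print(u,v)
x0,y0=int(u)-40,int(v)-30
m=cv2.inRange(h[y0:y0+60,x0:x0+100],(0,0,165),(180,50,255))
n,l,s,c=cv2.connectedComponentsWithStats(m)
for i in range(1,n):
  if s[i,4]>40:
    ys,xs=np.where(l==i);k=xs<=xs.min()+3
    print(s[i]+[x0,y0,0,0,0],"tip",onz("wrist",xs.min()+x0,ys[k].mean()+y0,56,P).round(1))
E
```

```text
time: 34.77
tool_pos: [565.9, 28.0, 142.1]
tcp_rot: [-3.141, -0.0, 2.995]
contact_force: [-0.1, -0.6, -0.8]
grip_width: 0.4
finger_force: 0.0
time: 35.6
tool_pos: [550.9, -82.5, 142.0]
tcp_rot: [3.141, -0.0, 2.997]
contact_force: [-0.1, 0.4, -0.4]
grip_width: 0.6
finger_force: 0.0
[550.88932562 -82.63188887 142.03354182] [0.33745695 0.43188247 0.86781766]
283.8554081924532 200.9343240454113
[ 283  187   59   27 1148] tip [550.9 -56.   56. ]
[254 222  19   8  77] tip [571.  -82.4  56. ]
```

Tip measured at (551,-56), which fits. Going down, then creeping inwards.

```bash
python3 -m pendant '[[[0,-0.1,-0.5],[0,0,0],-1],[[0,0,-1],[0,0,0],-1],[[0,0,-1],[0,0,0],-1],[[0,0,-0.3],[0,0,0],-1],[[0,0,0],[0,0,0],-1],[[0,0.07,0],[0,0,0],-1],[[0,0.07,0],[0,0,0],-1],[[0.01,0.06,0],[0,0,0],-1],[[0,0,0],[0,0,0],-1],[[0,0,0],[0,0,0],-1]]'
python3 -m pendant '[[[0,0.01,0],[0,0,0],-1],[[0,0.01,0],[0,0,0],-1],[[0,0.01,0],[0,0,0],-1],[[0,0.01,0],[0,0,0],-1],[[0,0,0],[0,0,0],-1],[[0,0,0],[0,0,0],-1],[[0,0,0],[0,0,0],-1],[[0,0,0],[0,0,0],-1],[[0,0,0],[0,0,0],-1],[[0,0,0],[0,0,0],-1]]'
```

```text
time: 36.48
tool_pos: [551.7, -80.4, 59.1]
tcp_rot: [-3.141, 0.002, 2.995]
contact_force: [-0.3, 0.5, 0.9]
grip_width: 0.8
finger_force: 0.0
time: 37.32
tool_pos: [551.1, -79.3, 58.0]
tcp_rot: [3.142, 0.0, 2.995]
contact_force: [-0.2, 0.5, -0.2]
grip_width: 0.4
finger_force: 0.0
```

```bash
python3 -m pendant '[[[0,0.02,0],[0,0,0],-1],[[0,0.02,0],[0,0,0],-1],[[0,0.02,0],[0,0,0],-1],[[0,0.02,0],[0,0,0],-1],[[0,0.01,0],[0,0,0],-1],[[0,0,0],[0,0,0],-1],[[0,0,0],[0,0,0],-1],[[0,0,0],[0,0,0],-1],[[0,0,0],[0,0,0],-1],[[0,0,0],[0,0,0],-1]]'
python3 -m pendant '[[[0,0.01,0],[0,0,0],-1],[[0,0.01,0],[0,0,0],-1],[[0,0.01,0],[0,0,0],-1],[[0,0,0],[0,0,0],-1],[[0,0,0],[0,0,0],-1],[[0,0,0],[0,0,0],-1],[[0,0,0],[0,0,0],-1],[[0,0,0],[0,0,0],-1],[[0,0,0],[0,0,0],-1],[[0,0,0],[0,0,0],-1]]'
```

```text
time: 38.15
tool_pos: [551.1, -76.6, 58.0]
tcp_rot: [3.142, 0.0, 2.995]
contact_force: [0.8, -0.2, 0.8]
grip_width: 0.8
finger_force: 0.0
time: 38.98
tool_pos: [551.1, -75.7, 58.0]
tcp_rot: [3.141, -0.0, 2.995]
contact_force: [0.4, 1.0, 0.0]
grip_width: 0.4
finger_force: 0.0
```

```bash
python3 -m pendant '[[[0,0.01,0],[0,0,0],-1],[[0,0.01,0],[0,0,0],-1],[[0,0.01,0],[0,0,0],-1],[[0,0,0],[0,0,0],-1],[[0,0,0],[0,0,0],-1],[[0,0,0],[0,0,0],-1],[[0,0,0],[0,0,0],-1],[[0,0,0],[0,0,0],-1],[[0,0,0],[0,0,0],-1],[[0,0,0],[0,0,0],-1]]'
```

```text
time: 39.82
tool_pos: [551.1, -74.8, 58.1]
tcp_rot: [3.142, 0.0, 2.995]
contact_force: [0.1, 0.9, -0.3]
grip_width: 0.5
finger_force: 0.0
```

```bash
python3 -m pendant '[[[0,0.01,0],[0,0,0],-1],[[0,0.01,0],[0,0,0],-1],[[0,0,0],[0,0,0],-1],[[0,0,0],[0,0,0],-1],[[0,0,0],[0,0,0],-1],[[0,0,0],[0,0,0],-1],[[0,0,0],[0,0,0],-1],[[0,0,0],[0,0,0],-1],[[0,0,0],[0,0,0],-1],[[0,0,0],[0,0,0],-1]]'
```

```text
time: 40.65
tool_pos: [551.1, -74.2, 58.1]
tcp_rot: [3.142, 0.0, 2.995]
contact_force: [-0.2, 0.3, 0.1]
grip_width: 0.4
finger_force: 0.0
```

```bash
python3 -m pendant '[[[0,0.01,0],[0,0,0],-1],[[0,0.01,0],[0,0,0],-1],[[0,0,0],[0,0,0],-1],[[0,0,0],[0,0,0],-1],[[0,0,0],[0,0,0],-1],[[0,0,0],[0,0,0],-1],[[0,0,0],[0,0,0],-1],[[0,0,0],[0,0,0],-1],[[0,0,0],[0,0,0],-1],[[0,0,0],[0,0,0],-1]]'
```

```text
time: 41.48
tool_pos: [551.1, -73.6, 58.1]
tcp_rot: [3.141, 0.0, 2.995]
contact_force: [0.4, -0.4, -0.3]
grip_width: 0.6
finger_force: 0.0
```

```bash
python3 -m pendant '[[[0,0.01,0],[0,0,0],-1],[[0,0.01,0],[0,0,0],-1],[[0,0,0],[0,0,0],-1],[[0,0,0],[0,0,0],-1],[[0,0,0],[0,0,0],-1],[[0,0,0],[0,0,0],-1],[[0,0,0],[0,0,0],-1],[[0,0,0],[0,0,0],-1],[[0,0,0],[0,0,0],-1],[[0,0,0],[0,0,0],-1]]'
```

```text
time: 42.32
tool_pos: [551.1, -73.0, 58.0]
tcp_rot: [3.141, 0.0, 2.995]
contact_force: [0.8, -0.3, -0.2]
grip_width: 0.2
finger_force: 0.0
```

```bash
python3 -m pendant '[[[0,0.01,0],[0,0,0],-1],[[0,0.01,0],[0,0,0],-1],[[0,0,0],[0,0,0],-1],[[0,0,0],[0,0,0],-1],[[0,0,0],[0,0,0],-1],[[0,0,0],[0,0,0],-1],[[0,0,0],[0,0,0],-1],[[0,0,0],[0,0,0],-1],[[0,0,0],[0,0,0],-1],[[0,0,0],[0,0,0],-1]]'
```

```text
time: 43.15
tool_pos: [551.1, -72.4, 58.0]
tcp_rot: [3.142, 0.0, 2.995]
contact_force: [-0.2, -0.0, 0.3]
grip_width: 0.5
finger_force: 0.0
```

```bash
python3 -m pendant '[[[0,0.01,0],[0,0,0],-1],[[0,0.01,0],[0,0,0],-1],[[0,0,0],[0,0,0],-1],[[0,0,0],[0,0,0],-1],[[0,0,0],[0,0,0],-1],[[0,0,0],[0,0,0],-1],[[0,0,0],[0,0,0],-1],[[0,0,0],[0,0,0],-1],[[0,0,0],[0,0,0],-1],[[0,0,0],[0,0,0],-1]]'
```

```text
time: 43.98
tool_pos: [551.1, -71.8, 58.1]
tcp_rot: [3.142, 0.0, 2.995]
contact_force: [-0.6, -0.4, 0.1]
grip_width: 0.5
finger_force: 0.4
```

```bash
python3 -m pendant '[[[0,0.01,0],[0,0,0],-1],[[0,0.01,0],[0,0,0],-1],[[0,0,0],[0,0,0],-1],[[0,0,0],[0,0,0],-1],[[0,0,0],[0,0,0],-1],[[0,0,0],[0,0,0],-1],[[0,0,0],[0,0,0],-1],[[0,0,0],[0,0,0],-1],[[0,0,0],[0,0,0],-1],[[0,0,0],[0,0,0],-1]]'
```

```text
time: 44.82
tool_pos: [551.1, -71.5, 58.1]
tcp_rot: [-3.141, 0.0, 2.995]
contact_force: [-0.5, -5.7, -0.3]
grip_width: 0.3
finger_force: 2.7
```

The right one holds at about 5 N too. Backing off and handing in.

```bash
python3 -m pendant '[[[0,-0.1,0],[0,0,0],-1],[[0,-0.2,0],[0,0,0],-1],[[0,0,0.8],[0,0,0],-1],[[0,0,1],[0,0,0],-1],[[0,0,1],[0,0,0],-1],[[0,0,1],[0,0,0],-1],[[0,0,0.5],[0,0,0],-1],[[0,0,0],[0,0,0],-1],[[0,0,0],[0,0,0],-1],[[0,0,0],[0,0,0],-1]]' && python3 - <<'E'
from h import *
print(bot.close_job())
E
```

```text
time: 45.65
tool_pos: [550.4, -80.0, 185.9]
tcp_rot: [3.141, -0.002, 2.995]
contact_force: [-0.6, -0.1, -1.6]
grip_width: 0.3
finger_force: 0.0
the job is handed in; nothing more can be done
None
```

I handed the job in at about 46 s with no verdict returned: the comb was tapped down at both ends (about 20–24 N), the tamper stands upright at about (500, -160) mm, and both parallels held under nudges of about 5 N (a bit above the intended 3 N) without visible sliding; I viewed 11 pictures, one over the limit of 10.

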